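# Mirror the row from the old desk organiser into the new one

## Robot

A 6-joint arm with a two-finger parallel gripper is mounted at the origin on a cart in front of the work surface, level with it; the furniture and walls round the work are solid. World frame = base frame: x ahead of the robot, y to its left, z up, the work surface at z = 0. Lengths are in m, angles in degrees, forces in N, time in s.
With the tool pointing down it reaches from about 0.35 to 0.875 m from the base axis. Payload 4.2 kg.
Tool frame: the origin (TCP) lies midway between the tips of the shut fingers; the grasp point (between the pads) lies 19 mm behind it; y points along the fingers, z is the direction in which the jaws open and shut, and the axes are right-handed (so a half turn about y gives the same grasp; the last joint's range is limited). The gripper opens to 87 mm and grips with 3 to 60 N. Pads are 19 mm wide; open, the fingers measure 117 mm over their backs; the gripper's body (75 mm by 190 mm) begins 51 mm behind the grasp point.
Start: joints at [-57.834, 22.042, 0.453, 0, -68.411, -14.817], TCP at [0.186, -0.597, 0.223] pointing down, gripper open.
Joint ranges: [-179.83, 179.83], [-69.29, 118.12], [-61.27, 80.66], [-181.25, 117.63], [-171.15, -9.14], [-177.46, 177.46]. Speed limits (degrees/s): [159.86, 159.86, 180, 180, 180, 180].

## Interface

Orientations are given as [roll, pitch, yaw] about the fixed x, y, z axes, in that order (R = Rz(yaw) Ry(pitch) Rx(roll)).
In Python, from workcell import env gives the robot as it stands. The module is installed in compiled form; this text tells all that it offers. Calls block until the motion is done:
- env.goto(position, orientation): joint-space move of the TCP to a pose.
- env.move_straight(position, rotation=None, rate=0.15, force_limit=None): straight line of the TCP; rotation=None keeps the orientation; rate is the mean speed in m/s. With force_limit (N) it stops when the force on the tool has changed by that much, and returns True; else False.
- env.set_joints(angles): joint-space move.
- env.gripper_to(opening, grasp_force=None): opening from 0.0 (shut) to 1.0 (fully open); grasp_force is the grip in N (None keeps the last); returns when the fingers have stopped.
- env.dwell(seconds).
- env.inverse_kinematics(position, orientation): joint angles nearest the present ones, or None.
- env.read_state(): the state.
- env.grab_frame(name): name is "scene" or "top" or "wrist"; returns a dict with "image" (420x560x3 uint8, blue, green, red), "fx", "fy", "cx", "cy" (pixels), "position" and "orientation" of the camera in the world. Camera axes: x right, y up, looking along -z (the intrinsics and any distortion apply to the point x, -y, -z); pixel columns grow to the right and rows downward; lengths in m; the calibration is good to about 2 mm. A picture is of the moment at which its call begins. There is no depth.
A pose or a line that the arm cannot do raises env.Unreachable and nothing moves.
- env.close_job(): hands the job in, once; it reports no verdict.
Trained networks look in a picture, given as the dict that the camera call returned (one of the last four; its "shot" number tells which), for a name from the list of things; names that differ only in an ending like _2 or _b are one class to them, and where a whole thing is asked for, a point or a joint stands for the part that bears it (a point fixed in the world has none). Each returns a list of dicts, best first, with "score" (0 to 1); they miss things now and then, are a little off and sometimes report something else, mostly with a low value. They report only what shows in the picture. A call takes as long as a camera call. They do not tell look-alikes from the thing itself.
- env.search_frame(picture, thing): "xyz" ([x, y, z] in m, in world coordinates, good to about 4 mm: the middle of the surface that is visible of it).
- env.trace(picture, thing): "mask" (420x560 bool, what is visible of it).
The state is a dict: "clock": time; "joint_positions": joint angles; "qvel": joint speeds; "joint_torque": joint torques, N m; "position": TCP position; "tool_rot": TCP orientation; "force": force on the tool from outside, world axes, zero at the start; "wrist_torque": the same for the moment, N m; "opening": opening from 0.0 (shut) to 1.0 (fully open).
Only numpy, scipy, OpenCV 4.12 (cv2) and the standard library are available. Lean on these libraries where they do the work, as an engineer would, in place of code of your own. Each camera call takes 0.05 s, during which the arm holds its last target. There are 200 camera calls.

## Task

The wooden tray is replacing the old rail organiser with its four grey dishes, and it will be used from the opposite side of the desk, so the row must be turned round: move the four things from the dishes into the wooden tray in reverse order, one to each compartment, so that what is now nearest the robot ends up in the farthest compartment, the second nearest in the second farthest, and so on. Set each thing down upright, flat on the floor in the middle of its compartment, and leave the tape roll and the mouse beside the work where they are.

Things in the scene. Friction and masses are not known exactly. Their poses are not given: they have to be found in the camera images.
- glue_stick: Glue stick standing upright, white barrel with a round cap: 26 mm in diameter, 92 mm tall, 30 g; the tallest of the four things. Grip the barrel across its 26 mm. Origin: centre of its underside; z along the barrel.
- flag_box: Square clear box filled with page flags, 52 x 52 mm, 48 mm tall, 60 g, rigid walls. Origin: centre of its underside; x and y square to its sides. It starts turned at most 0.15 rad from the old rail's axes.
- power_brick: Black power-supply brick (no cable), 45 mm along its x, 55 mm along its y, 28 mm tall. Origin: centre of its underside. It starts with its x axis across the row (within 0.15 rad), so that it is gripped 45 mm wide across the row.
- eraser: Small flat eraser, white with a paper sleeve, 20 mm along its x, 42 mm along its y, 13 mm tall; the lowest of the four things. Origin: centre of its underside. It starts with its long side along the row (within 0.15 rad), so that it is gripped 20 mm wide across the row.
- old_rail: Old organiser: aluminium rail, 330 mm long (x), 84 mm wide (y), 28 mm high, black end caps, fixed; it carries the row of four grey dishes at x = -114, -38, +38 and +114 mm. Origin: centre of its underside on the desk. Its x axis runs along the row, pointing away from the robot to within 0.4 rad; y is across the row.
- new_tray: New organiser: fixed, pale wooden tray, empty at first, 308 (x) x 112 mm (y), in a row of four compartments centred at x = -114, -38, 38, 114 mm, y = 0. Each 72 (x) x 104 mm (y) inside; floor 32 mm, cross walls (4 mm thick) 44 mm, long side walls 36 mm above the desk. Origin: centre of its underside on the desk. x runs along the row, away from the robot to within 0.4 rad.
- tape_roll: Bystander: roll of brown tape lying flat, 92 mm across, 48 mm tall, loose on the desk. Origin: centre of its underside.
- mouse: Bystander: grey computer mouse, 106 x 58 x 37 mm, loose on the desk. Origin: centre of its underside.
- dish_glue_stick: Fixed grey dish on the old rail in which the glue stick starts, within 4 mm (along the row) and 8 mm (across) of its centre; all four look alike. 72 mm along the row (x), 106 mm across (y), 8 mm high, rim 2 mm thick; the floor is 4 mm above its underside and 32 mm above the desk. Origin: centre of its underside; axes parallel to the rail's.
- dish_flag_box: Fixed grey dish on the old rail in which the flag box starts, within 4 mm (along the row) and 8 mm (across) of its centre; all four look alike. 72 mm along the row (x), 106 mm across (y), 8 mm high, rim 2 mm thick; the floor is 4 mm above its underside and 32 mm above the desk. Origin: centre of its underside; axes parallel to the rail's.
- dish_power_brick: Fixed grey dish on the old rail in which the power brick starts, within 4 mm (along the row) and 8 mm (across) of its centre; all four look alike. 72 mm along the row (x), 106 mm across (y), 8 mm high, rim 2 mm thick; the floor is 4 mm above its underside and 32 mm above the desk. Origin: centre of its underside; axes parallel to the rail's.
- dish_eraser: Fixed grey dish on the old rail in which the eraser starts, within 4 mm (along the row) and 8 mm (across) of its centre; all four look alike. 72 mm along the row (x), 106 mm across (y), 8 mm high, rim 2 mm thick; the floor is 4 mm above its underside and 32 mm above the desk. Origin: centre of its underside; axes parallel to the rail's.
Mind the look-alikes: they are no part of the job. Leave any orange look-alike of the eraser alone.

How it is judged:
By the outcome, as a careful person would: the job done as asked, in the order asked, and still so for the second after the job is handed in, with the robot touching nothing.
It also fails if it takes over 102 s, if anything falls off the work surface, if the arm or the gripper's body presses on something with over 40 N, if the wrist force passes 120 N, or if a joint passes its speed limit or range.

## Working session

There is one attempt and no reset: what is moved stays moved. The work goes in short steps, each a Python script; the robot and the scene stay as the last script left them, time stands still between calls to the robot, and variables do not carry over. Pictures are saved under pics/ and viewed, about 12 in all and at most 16, crops included, and the job is handed in when it is done.

```bash
mkdir -p pics; cat > h.py <<'E'
from workcell import env
import numpy as np, cv2
from scipy.spatial.transform import Rotation as R
def shot(cam,name=None):
    p=env.grab_frame(cam)
    if name: cv2.imwrite('pics/%s.png'%name,p['image'])
    return p
def pose(p):
    o=np.array(p['orientation'],float)
    return np.array(p['position']), (o if o.shape==(3,3) else R.from_euler('xyz',o,degrees=True).as_matrix())
def proj(p,X):
    c,M=pose(p); q=(np.atleast_2d(X)-c)@M; d=-q[:,2]
    return np.c_[p['cx']+p['fx']*q[:,0]/d, p['cy']-p['fy']*q[:,1]/d]
def ray(p,u,v):
    c,M=pose(p); d=M@np.array([(u-p['cx'])/p['fx'],-(v-p['cy'])/p['fy'],-1.]); return c,d/np.linalg.norm(d)
def onz(p,u,v,z):
    c,d=ray(p,u,v); return c+d*(z-c[2])/d[2]
def tri(obs):
    A=np.zeros((3,3));b=np.zeros(3)
    for p,u,v in obs:
        c,d=ray(p,u,v);P=np.eye(3)-np.outer(d,d);A+=P;b+=P@c
    return np.linalg.solve(A,b)
E
python3 - <<'E'
from h import *
for c in ('scene','top'):
    p=shot(c,c+'0'); print(c,{k:v for k,v in p.items() if k!='image'})
    for t in ['glue_stick','flag_box','power_brick','eraser','old_rail','new_tray','tape_roll','mouse','dish_eraser']:
        print(t,[(np.round(d['xyz'],3).tolist(),round(d['score'],2),proj(p,d['xyz'])[0].round().tolist()) for d in env.search_frame(p,t)[:5]])
a=cv2.imread('pics/scene0.png');b=cv2.imread('pics/top0.png');cv2.imwrite('pics/a.png',np.vstack([a,b])[:, :] if 0 else a)
print(env.read_state())
E
```

```text
scene {'fx': 454.49313630902384, 'fy': 454.49313630902384, 'cx': 267.8141653942639, 'cy': 208.2313000692696, 'position': array([0.0831824 , 0.71491378, 0.8342899 ]), 'orientation': array([  52.23241399,    0.60908203, -150.90846982]), 'shot': 1}
glue_stick [([0.568, 0.166, 0.082], 0.55, [202.0, 278.0]), ([0.405, 0.217, 0.032], 0.43, [253.0, 337.0]), ([0.384, 0.198, 0.028], 0.23, [267.0, 336.0]), ([0.49, 0.169, 0.059], 0.2, [231.0, 298.0])]
flag_box [([0.421, 0.201, 0.075], 0.78, [250.0, 316.0])]
power_brick [([0.492, 0.171, 0.06], 0.87, [230.0, 299.0]), ([0.608, -0.391, 0.025], 0.61, [295.0, 174.0]), ([0.652, 0.158, 0.033], 0.42, [178.0, 278.0])]
eraser [([0.644, 0.141, 0.042], 0.65, [184.0, 272.0]), ([0.624, 0.028, 0.01], 0.4, [218.0, 256.0])]
old_rail [([0.383, 0.201, 0.031], 0.64, [266.0, 336.0])]
new_tray [([0.533, -0.169, 0.03], 0.63, [284.0, 218.0]), ([0.653, 0.159, 0.036], 0.54, [177.0, 277.0])]
tape_roll [([0.474, -0.39, 0.029], 0.96, [334.0, 185.0])]
mouse [([0.606, -0.392, 0.029], 0.73, [296.0, 173.0]), ([0.38, 0.197, 0.027], 0.17, [268.0, 336.0])]
dish_eraser [([0.652, 0.1
[... 906 characters left out ...]
034], 0.78, [164.0, 182.0])]
{'clock': 1.0, 'joint_positions': array([-5.78355997e+01,  2.20408823e+01,  4.53851153e-01,  1.34209890e-03,
       -6.84122270e+01, -1.48184916e+01]), 'qvel': array([-0.02116589,  0.07155651, -0.04111152,  0.01718089,  0.07145118,
        0.00697833]), 'joint_torque': array([ 6.77441731e-04, -3.90470695e+01,  1.87626421e+01,  4.22450647e+00,
        1.55662053e-02, -2.73182923e-05]), 'position': array([ 0.18637078, -0.59655074,  0.22257035]), 'tool_rot': array([-9.00010363e+01,  1.01673715e-03,  1.73464025e+01]), 'force': array([-0.37989613, -0.43357967,  0.87979331]), 'wrist_torque': array([ 0.06434555, -0.00254913, -0.00906545]), 'opening': 0.9982056469821147}
```

View pics/scene0.png

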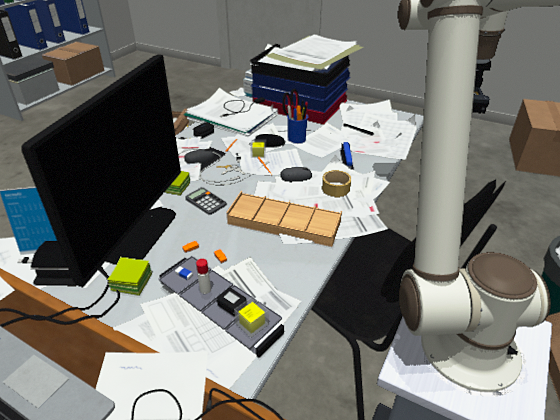

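View pics/top0.png

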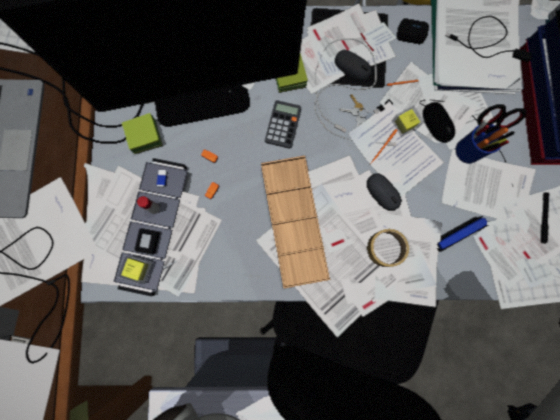

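The scene view shows the row from near to far: flag box (250,316), brick (230,299), glue stick (202,278), and eraser, blue and white (184,272). All four lie on the rail. The orange erasers at (190,246) and (221,256), on the desk, are look-alikes. The loose yellow/green blocks at (128,275) and elsewhere are also not ours. The empty tray is at (284,218). Next I'll take wrist views of the tray and the rail.

```bash
cat > s1.py <<'E'
from h import *
import pickle
D={}
for n,pos,yaw in [('t1',[.50,-.18,.36],10),('t2',[.57,-.17,.36],10),('r1',[.56,.165,.36],-14),('r2',[.48,.185,.36],-14)]:
    env.goto(pos,[-90,0,yaw]); env.dwell(.3)
    p=shot('wrist',n); D[n]=p
    print(n,env.read_state()['clock'],p['position'],p['orientation'],p['fx'],p['cx'],p['cy'])
    for t in (['new_tray'] if n[0]=='t' else ['glue_stick','flag_box','power_brick','eraser','dish_eraser']):
        print(t,[(np.round(d['xyz'],3).tolist(),round(d['score'],2),proj(p,d['xyz'])[0].round().tolist()) for d in env.search_frame(p,t)[:4]])
pickle.dump(D,open('D.pkl','wb'))
I=[D[k]['image'] for k in ('t1','r1')]
E
python3 s1.py
```

```text
t1 3.3 [ 0.42739704 -0.19396981  0.5229872 ] [-1.56192223e+01  4.08156619e-02  9.99975577e+01] 295.04282984200347 280.6879616160372 214.18440904427166
new_tray [([0.516, -0.19, 0.031], 0.67, [274.0, 186.0])]
t2 4.0833 [ 0.49661098 -0.18377957  0.52387831] [-1.57059087e+01  6.23845036e-02  1.00024067e+02] 295.04282984200347 280.6879616160372 214.18440904427166
new_tray [([0.522, -0.191, 0.03], 0.58, [274.0, 147.0]), ([0.504, 0.147, 0.032], 0.58, [476.0, 172.0])]
r1 5.75 [0.48876399 0.18138046 0.52313521] [-1.56562647e+01  4.11830094e-02  7.59749767e+01] 295.04282984200347 280.6879616160372 214.18440904427166
glue_stick [([0.569, 0.156, 0.119], 0.83, [277.0, 194.0])]
flag_box [([0.428, 0.191, 0.072], 0.94, [277.0, 87.0])]
power_brick [([0.497, 0.165, 0.057], 0.72, [272.0, 140.0])]
eraser [([0.624, 0.023, 0.014], 0.74, [214.0, 228.0]), ([0.643, 0.136, 0.046], 0.67, [277.0, 229.0]), ([0.424, 0.175, 0.034], 0.56, [267.0, 90.0]), ([0.712, 0.027, 0.009], 0.55, [231.0, 270.0])]
dish_eraser [([0.641, 0.135, 0.032], 0.95, [276.0, 226.0])]
r2 6.775 [0.4093018  0.20209548 0.52262996] [-15.62197005   0.08547854  75.98981467] 295.04282984200347 280.6879616160372 214.18440904427166
glue_stick [([0.567, 0.158, 0.112], 0.91, [278.0, 246.0])]
flag_box [([0.431, 0.192, 0.074], 0.89, [278.0, 148.0])]
power_brick [([0.494, 0.166, 0.057], 0.81, [272.0, 190.0])]
eraser [([0.619, 0.022, 0.014], 0.75, [216.0, 268.0]), ([0.454, -0.183, 0.03], 0.55, [72.0, 213.0]), ([0.719, 0.03, 0.013], 0.51, [235.0, 311.0])]
dish_eraser [([0.627, 0.145, 0.034], 0.72, [280.0, 262.0])]
```

View pics/t1.png

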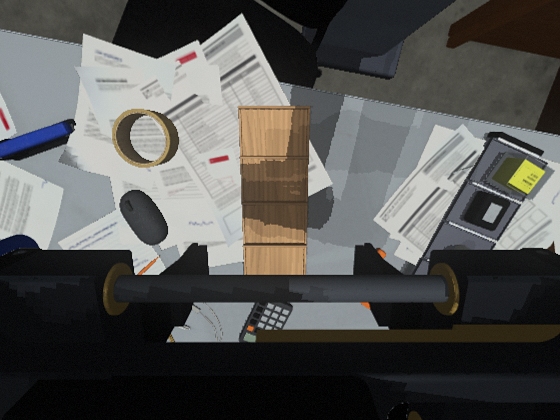

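View pics/r1.png

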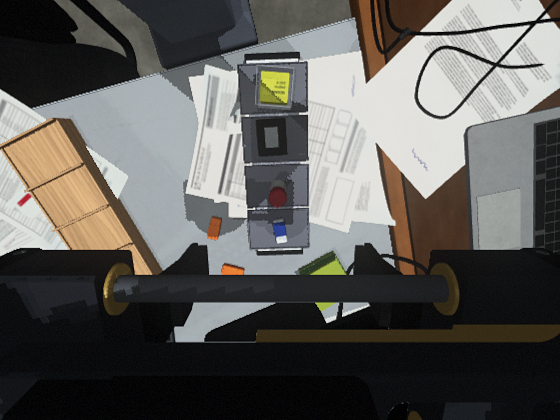

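View pics/r2.png

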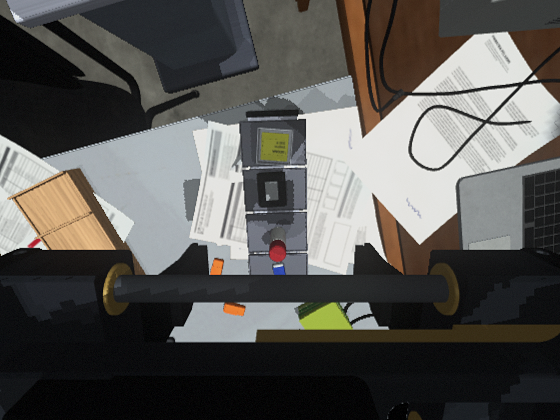

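In the wrist views the gripper's 190 mm body lies along the jaw direction, so it sits across the row. On the rail in r1 from near to far are flag box (275,88), brick (272,140), glue stick (277,194) and the blue/white eraser (279,230). The orange look-alikes at (214,228) and (232,270) are off the rail. I'll fit the box models to the traced masks from several views.

```bash
cat > fit.py <<'E'
from h import *
from scipy.optimize import least_squares
def box(lx,ly,h): return np.array([[a*lx/2,b*ly/2,c*h] for a in(-1,1) for b in(-1,1) for c in(0,1)])
def cyl(d,h):
    t=np.arange(24)*np.pi/12; return np.array([[d/2*np.cos(a),d/2*np.sin(a),z] for a in t for z in(0,h)])
DIM={'glue_stick':cyl(.026,.092),'flag_box':box(.052,.052,.048),'power_brick':box(.045,.055,.028),'eraser':box(.042,.020,.013),
     'new_tray':box(.308,.112,.044)}
def world(P,q): # q x,y,z,yawdeg
    return R.from_euler('z',q[3],degrees=True).apply(P)+q[:3]
def bestmask(p,thing,xy):
    L=[(np.linalg.norm(np.mean(np.argwhere(d['mask'])[:,::-1],0)-proj(p,xy)[0]),d) for d in env.trace(p,thing) if d['mask'].any()]
    if not L: return None
    e,d=min(L,key=lambda t:t[0]); return d['mask'] if e<25 else None
def fit(thing,views,q0,yaw=True,rowlim=238):
    """views: list of (picture, mask, is_wrist)"""
    C=[]
    for p,m,w in views:
        m=m.astype(np.uint8)
        if w: m[rowlim+2:]=0
        c=max(cv2.findContours(m,cv2.RETR_EXTERNAL,cv2.CHAIN_APPROX_NONE)[0],key=cv2.contourArea)[:,0].astype(float)
        if w: c=c[c[:,1]<rowlim]
        C.append((p,c))
    def res(q):
        r=[]
        for p,c in C:
            H=cv2.convexHull(proj(p,world(DIM[thing],q)).astype(np.float32))
            v=[cv2.pointPolygonTest(H,(float(a),float(b)),True)-.5 for a,b in c]
            r+=list(np.array(v)/np.sqrt(len(c)))
        return np.array(r+[(q[3]-q0[3])*(.005 if yaw else 1)])
    s=least_squares(res,q0,loss='soft_l1',f_scale=.2,x_scale=[.01,.01,.01,5],diff_step=1e-3)
    return s.x,np.sqrt(np.sum(res(s.x)**2)/len(C))
E
cat > s2.py <<'E'
from fit import *
import pickle
D=pickle.load(open('D.pkl','rb'))
Q={'glue_stick':[.568,.155,.032,-14],'flag_box':[.429,.19,.032,-14],'power_brick':[.494,.165,.032,-14],'eraser':[.645,.137,.032,-14],'new_tray':[.53,-.18,0.001,10]}
M={t:[] for t in Q}
for t in Q:
    for n in D:
        if (n[0]=='t')==(t=='new_tray'):
            m=bestmask(D[n],t,Q[t][:3])
            if m is not None: M[t].append((D[n],m,True))
for c in('scene','top'):
    p=shot(c,c+'1'); D[c]=p
    for t in Q:
        if c=='top' and t!='new_tray': continue
        m=bestmask(p,t,Q[t][:3])
        if m is not None: M[t].append((p,m,False))
F={}
for t in Q:
    for lab,V in [('all',M[t])]+[(str(i),M[t][:i]+M[t][i+1:]) for i in range(len(M[t])) if len(M[t])>2]:
        q,e=fit(t,V,np.array(Q[t])); print(t,lab,len(V),q.round(4),round(e,2))
        if lab=='all': F[t]=q
pickle.dump((F,M),open('F.pkl','wb'))
for a,b in [((35,258),(95,110)),((180,185),(300,95)),((22,150),(20,20))]: print('mon',tri([(D['scene'],*a),(D['top'],*b)]).round(3))
out=[]
for n in('r1','t2'):
    im=D[n]['image'].copy()
    for t in Q:
        cv2.polylines(im,[cv2.convexHull(proj(D[n],world(DIM[t],F[t])).astype(np.float32)).astype(int)],True,(0,0,255),1)
    out.append(im[30:270,:400] if n=='r1' else im[30:270,150:400])
cv2.imwrite('pics/ov.png',cv2.resize(np.hstack(out),None,fx=1.22,fy=1.22))
E
python3 s2.py
```

```text
glue_stick all 3 [  0.5748   0.1547   0.0293 -20.6804] 0.66
glue_stick 0 2 [  0.5755   0.154    0.0277 -22.5443] 0.67
glue_stick 1 2 [  0.5744   0.1548   0.0286 -19.0708] 0.67
glue_stick 2 2 [  0.5721   0.1556   0.0422 -17.6511] 0.42
flag_box all 2 [  0.4277   0.1863   0.0286 -18.2372] 0.4
power_brick all 3 [  0.4935   0.1654   0.033  -22.4632] 2.79
power_brick 0 2 [  0.494    0.1653   0.0329 -17.5592] 2.53
power_brick 1 2 [ 0.4936  0.1652  0.0371 -1.8825] 2.75
power_brick 2 2 [  0.4937   0.1648   0.0264 -20.3835] 2.94Traceback (most recent call last):
  File "s2.py", line 20, in <module>
    q,e=fit(t,V,np.array(Q[t])); print(t,lab,len(V),q.round(4),round(e,2))
        ~~~^^^^^^^^^^^^^^^^^^^^
  File "fit.py", line 20, in fit
    c=max(cv2.findContours(m,cv2.RETR_EXTERNAL,cv2.CHAIN_APPROX_NONE)[0],key=cv2.contourArea)[:,0].astype(float)
      ~~~^^^^^^^^^^^^^^^^^^^^^^^^^^^^^^^^^^^^^^^^^^^^^^^^^^^^^^^^^^^^^^^^^^^^^^^^^^^^^^^^^^^^
ValueError: max() iterable argument is empty
```

```bash
sed -i "s/box(.045,.055,.028)/box(.055,.045,.028)/" fit.py
sed -i "s/if (n\[0\]=='t')==(t=='new_tray'):/if n[0]=='r' and t!='new_tray' and (n,t)!=('r2','eraser'):/" s2.py
sed -i "s/^F={}/pickle.dump(M,open('M.pkl','wb'));F={}/" s2.py
python3 s2.py
```

```text
glue_stick all 3 [  0.5748   0.1548   0.0302 -20.9091] 0.5
glue_stick 0 2 [  0.5755   0.1542   0.0288 -16.8546] 0.44
glue_stick 1 2 [ 0.5744  0.1549  0.0296 -5.3774] 0.48
glue_stick 2 2 [  0.5721   0.1556   0.0422 -17.6511] 0.42
flag_box all 2 [  0.4277   0.1864   0.0282 -18.0936] 0.4
power_brick all 3 [  0.4933   0.1648   0.0307 -10.3714] 1.79
power_brick 0 2 [ 0.4937  0.1649  0.0305 -9.8599] 2.15
power_brick 1 2 [  0.4931   0.1646   0.0313 -10.7019] 2.11
power_brick 2 2 [  0.4934   0.1648   0.0276 -10.441 ] 0.59
eraser all 2 [ 0.6507  0.1383  0.0278 -5.0524] 0.72
new_tray all 2 [ 5.445e-01 -1.833e-01 -4.600e-03  9.976e+00] 1.11
mon [0.841 0.316 0.122]
mon [ 0.907 -0.2   -0.005]
mon [0.839 0.291 0.395]
```

View pics/ov.png

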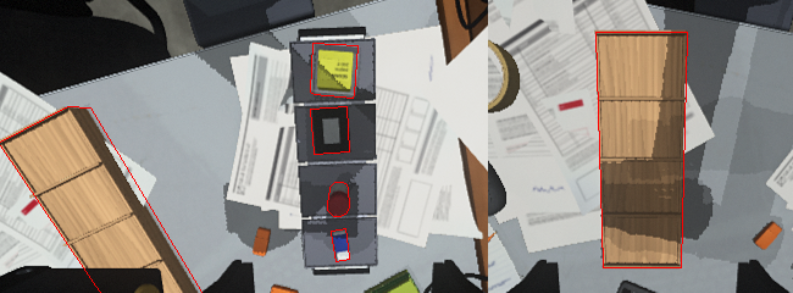

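The overlays follow all four things and the tray to about 1 px. Bases measure 0.028–0.031, against 0.032 expected, and the tray base about 0. The monitor (x ≥ 0.84) is clear of the work. I'll move the flag box first and check it.

```bash
cat > job.py <<'E'
from fit import *
import pickle,sys
F,_=pickle.load(open('F.pkl','rb')); T=F['new_tray']
#        tcp z, open mm, width, force, slot x, yaw
P={'flag_box':(.045,76,52,20,.114,-17),'power_brick':(.038,68,45,25,.038,-11),'glue_stick':(.066,56,26,12,-.038,-14),'eraser':(.0345,44,20,10,-.114,-7)}
def run(t):
    z,op,w,f,sx,yaw=P[t]; x,y=F[t][:2]; S=.20; o=[-90,0,yaw]
    env.gripper_to(op/87,f)
    env.goto([x,y,S],o)
    env.move_straight([x,y,z],rate=.15)
    env.gripper_to(0,f); g=env.read_state()['opening']*87
    env.move_straight([x,y,S],rate=.2)
    s=env.read_state(); print(t,'gap mm',round(g,1),round(s['opening']*87,1),'want',w,'F',s['force'].round(1),'t',s['clock'])
    if abs(s['opening']*87-w)>5: print('BAD GRASP'); sys.exit()
    a=np.radians(T[3]); X,Y=T[0]+sx*np.cos(a),T[1]+sx*np.sin(a)
    env.goto([X,Y,S],[-90,0,T[3]])
    hit=env.move_straight([X,Y,z+.001],rate=.12,force_limit=15)
    s=env.read_state(); print('down',hit,s['position'].round(4),s['force'].round(1))
    env.gripper_to(min(w+22,op)/87)
    env.move_straight([X,Y,S],rate=.2)
    print('t',env.read_state()['clock'])
def look(n,pos=(.47,-.195,.36)):
    env.goto(list(pos),[-90,0,T[3]]); env.dwell(.2); return shot('wrist',n)
E
python3 - <<'E'
from job import *
run('flag_box'); 
shot('scene','s_a'); shot('wrist','w_a')
a=cv2.imread('pics/s_a.png')[120:360,140:400]; b=cv2.imread('pics/w_a.png')
cv2.imwrite('pics/ab.png',np.hstack([cv2.resize(a,(455,420)),cv2.resize(b,(345,259)) if 0 else cv2.resize(b[:, 100:445],(345,420))]))
E
```

```text
flag_box gap mm 52.4 52.2 want 52 F [-0.2  0.3 -0.8] t 12.5833
down False [ 0.6574 -0.1636  0.0469] [-0.2  0.6 -0.7]
t 17.175
```

View pics/ab.png

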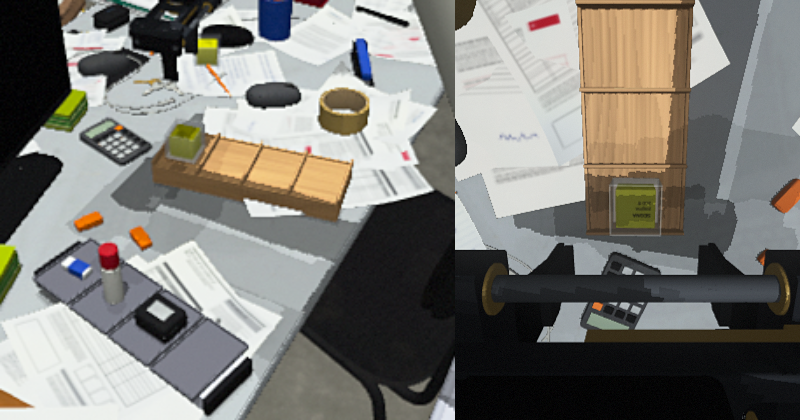

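The flag box sits in the farthest compartment, at (635,207) in the wrist half of the picture. The other three are untouched. I'll continue with the rest.

```bash
python3 - <<'E'
from job import *
for t in('power_brick','glue_stick','eraser'): run(t)
p=look('end1',(.50,-.185,.36)); q=look('end2',(.62,-.17,.36))
c,s=np.cos(np.radians(T[3])),np.sin(np.radians(T[3]))
env.goto([.45,.15,.36],[-90,0,-10]); sc=shot('scene','s_end'); 
for t in P:
    q0=np.array([T[0]+c*P[t][4],T[1]+s*P[t][4],.032,T[3]])
    V=[(k,m,w) for k,w in((p,1),(q,1),(sc,0)) for m in [bestmask(k,t,q0[:3])] if m is not None and (not w or (proj(k,q0[:3])[0,1]<215))]
    if not V: print(t,'none');continue
    f,e=fit(t,V,q0); d=f[:2]-T[:2]
    print(t,len(V),'tray-frame mm',(1000*np.array([c*d[0]+s*d[1]-P[t][4],c*d[1]-s*d[0]])).round(1),'z',f[2].round(4),'yaw-T',(f[3]-T[3]).round(1),'err',e.round(2))
a=cv2.imread('pics/s_end.png')[130:330,180:400]; b=cv2.imread('pics/end2.png')[:260,130:430]
cv2.imwrite('pics/fin.png',np.hstack([cv2.resize(a,(400,364)),cv2.resize(b,(400,364))]))
print(env.read_state()['clock'])
E
```

```text
power_brick gap mm 44.8 44.9 want 45 F [-0.5  0.1 -1.6] t 21.825
down False [ 0.5826 -0.1768  0.0398] [ 0.8  0.4 -1.7]
t 26.3083
glue_stick gap mm 25.5 25.4 want 26 F [-0.2  0.2 -1.3] t 30.6
down False [ 0.5076 -0.1899  0.0676] [-0.4  0.5 -0.3]
t 34.7083
eraser gap mm 19.8 19.5 want 20 F [-0.4  0.4 -0.9] t 39.225
down False [ 0.4328 -0.2032  0.0361] [ 0.2 -0.5 -0.2]
t 43.925
flag_box 2 tray-frame mm [ 1.2 -1.6] z 0.0275 yaw-T 0.8 err 1.46
power_brick 2 tray-frame mm [-0.8 -1.5] z 0.0311 yaw-T -1.5 err 0.65
glue_stick 3 tray-frame mm [-0.  -1.7] z 0.0283 yaw-T -3.3 err 0.46
eraser 3 tray-frame mm [-2.5 -1.7] z 0.0289 yaw-T 1.7 err 0.52
47.7167
```

View pics/fin.png

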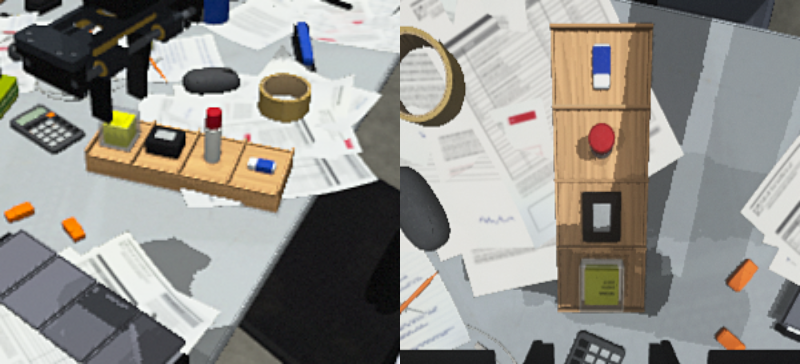

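All four are upright, near to far: eraser, glue stick, brick, flag box. Each is within 3 mm of the middle of its compartment, and the tape roll, mouse and orange look-alikes are undisturbed. I'll hand it in.

```bash
python3 -c "
from h import *
print(env.read_state()['position']); env.close_job()"
```

```text
[0.45002835 0.14999224 0.36000002]
the job is handed in; nothing more can be done
```

The row is turned round. From nearest to farthest, the tray now holds the eraser, glue stick, power brick and flag box, one to each compartment. I handed the job in at about 48 s on the robot's clock, with the arm clear of everything.

- **Position:** refitting from the wrist and scene views put each thing within about 3 mm of the middle of its compartment. The three with a definite orientation were turned less than 2° from the tray.
- **Height:** the underside of each measured 0.028–0.031 m, against the tray floor's 0.032 m. The same 1–4 mm low reading showed up on the rail before anything moved, so I take it as camera bias and everything as flat on the floor.
- **Grasps:** all four closed to within 1 mm of the widths given, and no contact limit tripped while lowering.
- **Left alone:** in the last pictures the tape roll, mouse and orange look-alikes looked unmoved. I judged this by eye and did not re-measure them.
- **Weakest check:** the flag box's final fit was the loosest (1.5 px), though in the picture it sits inside its compartment.

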